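# Close the reactor vessel with its hanging lid

## Robot

A 6-joint arm with a two-finger parallel gripper is mounted at the origin on the work surface. World frame = base frame: x ahead of the robot, y to its left, z up, the work surface at z = 0. Lengths are in m, angles in degrees, forces in N, time in s.
With the tool pointing down it reaches from about 0.275 to 0.775 m from the base axis. Payload 14.6 kg.
Tool frame: the origin (TCP) lies midway between the tips of the shut fingers; the grasp point (between the pads) lies env.pinch_z behind it (env.pinch_z is the distance from the TCP to the grasp point, in m); z points along the fingers, y is the line along which they close (so a half turn about z gives the same grasp; the last joint's range is limited). The gripper opens to 85 mm and grips with 20 to 120 N. Pads are 22 mm wide; open, the fingers measure 114 mm over their backs; the gripper's body (76 mm by 85 mm) begins 54 mm behind the grasp point. The pads swing forward as they close: fully open they stand 13 mm farther back than shut.
Start: joints at [55.101, 15.075, -2.767, 72.158, 0, 81.102], TCP at [0.23, 0.472, 0.231] pointing down, gripper open.
Joint ranges: [-151.79, 151.79], [-50.71, 97.33], [-67.44, 78.34], [-121.81, 120.89], [-77.56, 73.72], [-180, 180]. Speed limits (degrees/s): [108.29, 108.29, 147.25, 159.86, 180, 180].

## Interface

Orientations are given as a 3x3 rotation matrix whose columns are the frame's x, y, z axes.
In Python, from station import env gives the robot as it stands.
- The arm moves only by the shell command python3 -m jog 'ROWS' [FORCE]. ROWS is JSON, a list of rows, each a list of 7 numbers: the shift along the world's x, y, z in mm, then the turn, a rotation vector about the world's x, y, z in degrees, then the closure, from -1 (fully open) to 1 (shut). A call has 1 to 10 rows; each row shifts and turns the commanded pose from where the row before left it; what a row does not reach is not made up. A row lasts 1/8 s, in which the tool goes at most 62.5 mm and 10.7 degrees, less where a joint would pass 70% of its speed; a pose out of reach is approached as far as the arm can. A call is refused whole if a number of a shift passes 62.5 or a number of a turn 10.7, either way. A call with a gripper value outside its range is refused whole. The fingers move at their own pace and stop on an object; FORCE is the grip in N (left out, the last holds). Time passes only in rows, so rows that do not move let the fingers close. It gives the time, the measured TCP pose, the force, the opening and the grip force at its end, in the units of the state.
- env.get_state(): the state, without advancing time (a new reading comes with each control period).
- env.get_image(name): name is "scene" or "side" or "wrist"; returns (picture, depth): 420x560x3 uint8, red, green, blue; 420x560 float32, m along the optical axis (not along the pixel's ray), 0 where there is no reading.
- env.get_calibration(name): a dict with "fx", "fy", "cx", "cy" (pixels), "extrinsics" (4x4, takes a point from camera to world coordinates); the wrist camera has in their place "T_tool_cam" (4x4, takes a point from camera to tool coordinates, whose origin is the TCP and whose axes are the flange's). Camera axes: x right, y down, z forward; pixel columns grow to the right and rows downward; lengths in m; the calibration is good to about 2 mm. A picture is of the moment at which its call begins: read the wrist's pose just before it. get_calibration takes no time and is no camera call.
- env.sign_off(): hands the job in; it is judged then, once.
The state is a dict: "t": time; "joint_pos": joint angles; "joint_velocities": joint speeds; "effort": joint torques, N m; "position": TCP position; "orientation": TCP orientation; "wrist_force": force on the tool from outside, world axes, zero at the start; "torque": the same for the moment, N m; "grip_width": finger opening in m; "grip_force": force on a finger pad.
Only numpy, scipy, OpenCV 4.12 (cv2) and the standard library are available. Lean on these libraries where they do the work, as an engineer would, in place of code of your own. Each camera call takes 0.05 s, during which the arm holds its last target. There are 200 camera calls.

## Task

Lift the steel lid up and off the hook it hangs on and set it on the open reactor vessel, feeling for the angle at which its two keys drop into the slots of the brass ring so that it sits fully home and flat. Then press the red clamp lever down until it snaps over and stays down by itself. Leave the amber bottle, the test tube rack and the beaker where they stand.

Things in the scene. Friction and masses are not known exactly. Their poses are not given: they have to be found in the camera images.
- lid: Steel lid, 0.55 kg, hanging upright on the hook. Origin: centre of its flange's underside, z up. Flange: disc 92 mm across, z 0 to 12 mm. Below: round spigot 54 mm across to z -16 mm (tapering to 42 mm below z -7), and two keys, one on either side, on the lid's x axis, 30 to 44 mm from the centre, 10 mm wide, down to z -8 mm.
- lid_tab (a point): Centre of the blue grip tab on top of the lid, 105 mm above the lid's origin, same axes: 16 mm (x) by 36 mm (y) by 50 mm (z); grip its upper half from above. It stands on the peak of a hoop of 10 mm bar (uprights at y +-28 mm, peak's bar axis 78 mm above the lid's origin); the hook passes along x under the peak.
- hook (a point): Lowest point of the hook's bar axis (bar 8 mm thick), where the hoop hangs, 188 mm above the bench. The hook points to this frame's -x, its upturned tip 22 mm away, its top 22 mm above this point; to +x the bar runs 95 mm to a fixed post, top 14 mm above this point. The lid comes off when lifted 30 to 40 mm, then drawn out to -x.
- seat (a point): Centre of the top of the brass key ring on the fixed open vessel, 110 mm above the bench, z up: the lid's origin lies here when home. Ring: bore 57 mm, outside 92 mm. Two slots, half a turn apart, cross it, 17 mm wide, 10 mm deep, within 0.8 rad either way of this x axis; the angle varies, is not reported: see it or feel for it. Off the slots the lid stands 8 mm high. The ring does not turn.
- hinge (a point): Hinge of the red clamp lever, 128 mm above the bench, beside the vessel: 80 mm to the -y of the seat, between two grey cheeks whose tops are 150 mm above the bench. The hinge axis is this frame's x axis (axes as the seat's).
- lever_grip (a point): Point on the axis of the lever's red handle (20 mm thick), 95 mm from the hinge; the handle ends 125 mm from the hinge. At rest the lever rises outwards (to -y of the seat's frame) at 50 degrees above level; pressed fully down it points outwards, 7 degrees below level.
- lever (a joint): Turn of the clamp lever: 0 up (sprung), 1.0 rad fully down. It springs back if let go before about 0.85; beyond that it snaps over to 1.0 and stays. About 6 to 12 N on the handle. It moves a brass dog inwards by 11 mm over the lid's flange edge; a lid that is not fully home is in its way.
- bottle: Amber bottle, 68 mm diameter, 150 mm tall, origin under its centre. Leave alone.
- tuberack: Wire rack of test tubes, 66 (x) by 186 (y) mm, 121 mm tall, origin under its centre. Leave alone.
- beaker: Small glass beaker, 66 mm diameter, 60 mm tall, origin under its centre. Leave alone.
Things that resemble listed ones, but are neither listed nor needed, are in the scene too. Of the things that look like the part that bears hook, the smallest one is meant.

How it is judged:
By the outcome, as a careful person would: the job done as asked, in the order asked, and still so for the second after the job is handed in, with the robot touching nothing.
It also fails if it takes over 67 s, if anything falls off the work surface, if the arm or the gripper's body presses on something with over 40 N, if the wrist force passes 120 N, or if a joint passes its speed limit or range.

## Working session

There is one attempt and no reset: what is moved stays moved. The work goes in short steps, Python scripts to look and compute and a shell command to move; the robot and the scene stay as the last step left them, time stands still between calls to the robot, and variables do not carry over. Pictures are saved under pics/ and viewed, at most 10 in all, crops included, and the job is handed in when it is done.

```bash
mkdir -p pics
cat > h.py <<'E'
from station import env
import numpy as np, cv2
def snap(n):
    s=env.get_state(); im,d=env.get_image(n); c=env.get_calibration(n)
    if n=="wrist":
        T=np.eye(4);T[:3,:3]=np.array(s["orientation"]);T[:3,3]=s["position"]; E=T@np.array(c["T_tool_cam"])
    else: E=np.array(c["extrinsics"])
    np.savez(n+".npz",im=im,d=d,E=E,K=[c["fx"],c["fy"],c["cx"],c["cy"]])
    return im,d,E,[c["fx"],c["fy"],c["cx"],c["cy"]]
def load(n):
    z=np.load(n+".npz"); return z["im"],z["d"],z["E"],z["K"]
def cloud(d,E,K):
    v,u=np.mgrid[:d.shape[0],:d.shape[1]]
    P=np.stack([(u-K[2])/K[0]*d,(v-K[3])/K[1]*d,d],-1)
    return P@E[:3,:3].T+E[:3,3]
def save(im,name): cv2.imwrite("pics/"+name,im[...,::-1])
def proj(p,E,K):
    q=E[:3,:3].T@(np.array(p)-E[:3,3]); return K[0]*q[0]/q[2]+K[2],K[1]*q[1]/q[2]+K[3]
def onplane(u,v,z,E,K):
    r=E[:3,:3]@np.array([(u-K[2])/K[0],(v-K[3])/K[1],1]); return E[:3,3]+r*(z-E[2,3])/r[2]
E
python3 - <<'E'
from h import *
a=snap("scene")[0]; b=snap("side")[0]; 
save(a,"scene.png"); save(b,"side.png")
s=env.get_state(); print(s["t"],env.pinch_z,s["orientation"])
for n in("scene","side"): print(load(n)[2])
E
```

```text
0.1 0.0187 [[-8.98775744e-01  4.38408366e-01 -5.15957553e-04]
 [ 4.38408658e-01  8.98775366e-01 -8.30225526e-04]
 [ 9.97521228e-05 -9.72386824e-04 -9.99999522e-01]]
[[ 0.3933872   0.70761403 -0.58696584  1.24164989]
 [ 0.91934229 -0.30797753  0.24486649 -0.20357418]
 [-0.00750133 -0.63594986 -0.77169392  1.06923441]
 [ 0.          0.          0.          1.        ]]
[[ 0.89934732 -0.2566702   0.35397008  0.17038615]
 [-0.43710164 -0.50779269  0.74235352 -0.71588192]
 [-0.01079661 -0.82235455 -0.56887295  0.75431239]
 [ 0.          0.          0.          1.        ]]
```

View pics/scene.png

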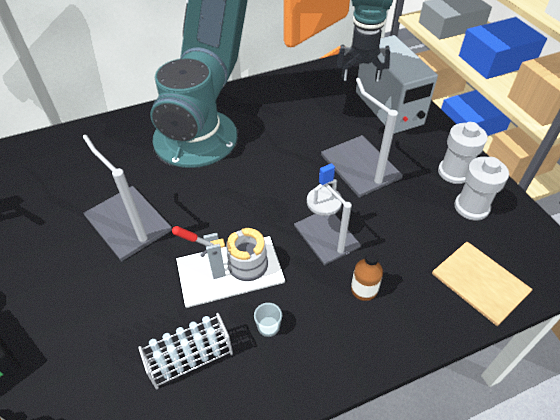

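View pics/side.png

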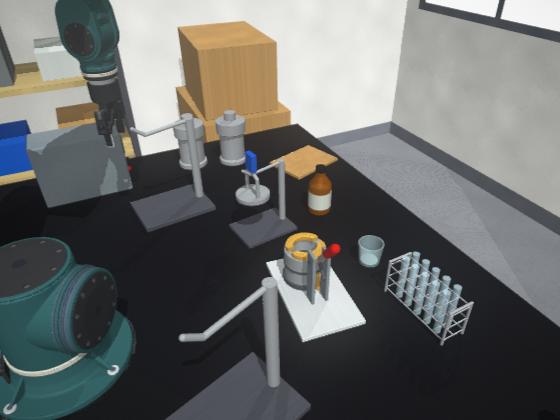

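The lid with its blue tab hangs at scene (323,195), on the smallest stand (post at 345,228). The other two stands, with posts at (388,150) and (130,210), are larger and empty. The brass ring is at (246,243) and the red lever at (190,235). The grey canisters at (465,150) and (482,188) are not the vessel, because they have no brass ring.

Run:
```python
from h import *
for n in("scene","side"):
    im,d,E,K=load(n); P=cloud(d,E,K); hsv=cv2.cvtColor(im,cv2.COLOR_RGB2HSV); H,S,V=cv2.split(hsv)
    ok=(d>0)
    def box(m,lab):
        k,L,st,c=cv2.connectedComponentsWithStats(m.astype(np.uint8))
        for i in range(1,k):
            if st[i,4]>25:
                p=P[L==i]; print(n,lab,c[i].round(),st[i,4],"med",np.median(p,0).round(3),"lo",np.percentile(p,3,0).round(3),"hi",np.percentile(p,97,0).round(3))
    reg=(P[...,0]>.2)&(P[...,0]<.8)&(abs(P[...,1])<.6)&ok
    box(reg&(H>105)&(H<128)&(S>150)&(V>80)&(P[...,2]>.12),"blue")
    box(reg&(H>15)&(H<30)&(S>140)&(V>110)&(P[...,2]>.08)&(P[...,2]<.14),"brass")
    box(reg&((H<6)|(H>172))&(S>150)&(V>80)&(P[...,2]>.1),"red")
    g=reg&(S<60)&(P[...,2]>.19)&(P[...,2]<.23); box(g,"grey.19-.23")
    g=reg&(S<60)&(P[...,2]>.14)&(P[...,2]<.185); box(g,"grey.14-.185")
    g=reg&(S<60)&(P[...,2]>.03)&(P[...,2]<.1); box(g,"grey.03-.1")
    box(reg&(H<20)&(S>120)&(P[...,2]>.03)&(P[...,2]<.16),"amber")
    x0,y0,w,h=((290,150,90,120) if n=="scene" else (220,135,90,120))
    save(cv2.resize(im[y0:y0+h,x0:x0+w],None,fx=4,fy=4,interpolation=cv2.INTER_CUBIC),n+"_c.png")
a=cv2.imread("pics/scene_c.png");b=cv2.imread("pics/side_c.png");cv2.imwrite("pics/crop.png",np.hstack([a,b]))
```

```text
scene blue [326. 174.] 247 med [0.527 0.214 0.234] lo [0.516 0.199 0.205] hi [0.53  0.234 0.253]
scene red [184. 233.] 216 med [ 0.544 -0.155  0.207] lo [ 0.533 -0.177  0.18 ] hi [ 0.55  -0.132  0.228]
scene grey.19-.23 [388. 134.] 101 med [0.438 0.446 0.21 ] lo [0.425 0.44  0.191] hi [0.442 0.459 0.227]
scene grey.19-.23 [318. 186.] 29 med [0.525 0.196 0.193] lo [0.518 0.185 0.191] hi [0.529 0.205 0.198]
scene grey.19-.23 [340. 199.] 137 med [0.596 0.223 0.199] lo [0.528 0.215 0.191] hi [0.621 0.235 0.205]
scene grey.19-.23 [125. 193.] 114 med [ 0.37  -0.254  0.211] lo [ 0.365 -0.265  0.193] hi [ 0.375 -0.243  0.228]
scene grey.14-.185 [385. 147.] 111 med [0.438 0.445 0.162] lo [0.425 0.44  0.141] hi [0.442 0.459 0.183]
scene grey.14-.185 [334. 186.] 28 med [0.52  0.243 0.171] lo [0.517 0.239 0.155] hi [0.523 0.249 0.183]
scene grey.14-.185 [315. 196.] 43 med [0.527 0.188 0.162] lo [0.522 0.183 0.143] hi [0.53  0.193 0.182]
scene grey.14-.185 [130. 206.] 125 med [ 0.37  -0.254  0.163] lo [ 0.362 -0.266  0.141] hi [ 0.374 -0.243  0.184]
scene grey.14-.185 [345. 217.] 84 med [0.618 0.
[... 4140 characters left out ...]
med [ 0.56  -0.114  0.058] lo [ 0.558 -0.119  0.032] hi [ 0.565 -0.089  0.098]
side grey.03-.1 [273. 369.] 311 med [ 0.358 -0.265  0.066] lo [ 0.351 -0.268  0.032] hi [ 0.372 -0.254  0.098]
side amber [320. 185.] 404 med [0.728 0.213 0.1  ] lo [0.708 0.197 0.076] hi [0.761 0.24  0.128]
side amber [313. 239.] 26 med [ 0.585 -0.006  0.106] lo [ 0.58  -0.008  0.1  ] hi [0.595 0.002 0.112]
side amber [291. 247.] 29 med [ 0.522 -0.011  0.107] lo [ 0.513 -0.015  0.102] hi [0.542 0.007 0.112]
side amber [299. 257.] 44 med [ 0.525 -0.049  0.106] lo [ 0.516 -0.06   0.101] hi [ 0.537 -0.031  0.111]
side amber [317. 281.] 56 med [ 0.544 -0.101  0.071] lo [ 0.542 -0.103  0.044] hi [ 0.549 -0.095  0.088]
```

View pics/crop.png

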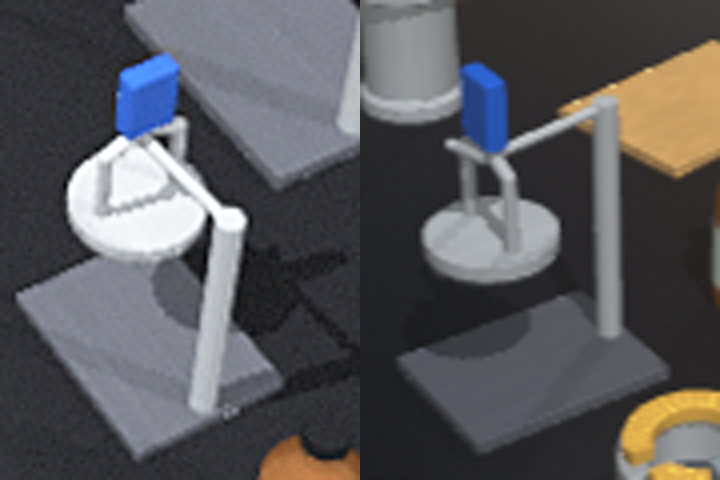

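The crop confirms it: the lid's hoop hangs on the smallest stand, with the blue tab upright and the post toward world +x (lid yaw about 6°). Before grasping, I'll look at the ring slots with the wrist camera.

```bash
python3 -c "
from h import *
print(np.array(env.get_calibration('wrist')['T_tool_cam']).round(3).tolist())"
python3 -m jog '[[0,0,60,0,0,0,-1],[20,-50,30,0,0,0,-1],[30,-50,0,0,0,5,-1],[30,-50,0,0,0,5,-1],[30,-50,0,0,0,5,-1],[30,-50,0,0,0,5,-1],[30,-50,0,0,0,5,-1],[30,-50,0,0,0,5,-1],[20,-50,0,0,0,0,-1],[0,-40,0,0,0,0,-1]]'
```

```text
[[0.0, -0.961, -0.276, 0.071], [1.0, 0.0, -0.0, -0.0], [0.0, -0.276, 0.961, -0.143], [0.0, 0.0, 0.0, 1.0]]
t: 1.35
position: [0.4509, 0.0298, 0.3206]
orientation: [[-0.998, -0.069, -0.001], [-0.069, 0.998, 0.0], [0.001, 0.0, -1.0]]
wrist_force: [-0.1, 0.3, -0.5]
grip_width: 0.0852
grip_force: 0.0
```

```bash
python3 -m jog '[[40,-25,0,0,0,0,-1],[40,-25,0,0,0,0,-1],[0,0,0,0,0,0,-1]]' | head -2
python3 - <<'E'
from h import *
im,d,E,K=snap("wrist"); P=cloud(d,E,K); H,S,V=cv2.split(cv2.cvtColor(im,cv2.COLOR_RGB2HSV))
save(im,"wrist1.png")
m=(H>14)&(H<32)&(S>100)&(V>80)&(P[...,2]>.095)&(P[...,2]<.125)
p=P[m]; print(m.sum(),np.percentile(p,[1,50,99],axis=0).round(4))
# circle fit on outer edge: ring enclosing
c=np.median(p[:,:2],0)
q=p[abs(p[:,2]-np.median(p[:,2]))<.004]
from scipy.optimize import least_squares
for k in range(3):
    a=np.arctan2(*(q[:,:2]-c).T[::-1]); r=np.hypot(*(q[:,:2]-c).T)
    b=((a+np.pi)/(2*np.pi)*72).astype(int)%72
    e=[];i_=[]
    for j in range(72):
        s=q[(b==j)&(r<.053)]
        if len(s)>5:
            rr=np.hypot(*(s[:,:2]-c).T); e.append(s[rr>np.percentile(rr,95),:2].mean(0))
    e=np.array(e); f=least_squares(lambda x:np.hypot(*(e-x[:2]).T)-x[2],[*c,.046],loss='soft_l1',f_scale=.001); c=f.x[:2]
    print(f.x)
for j in range(72):
    s=(b==j)&(r>.031)&(r<.043); print(j*5-180,s.sum(),end='; ')
E
```

```text
t: 1.72
position: [0.5319, -0.0198, 0.3197]
2199 [[ 0.5123 -0.0613  0.1001]
 [ 0.5525 -0.0109  0.1103]
 [ 0.5946  0.0269  0.112 ]]
[ 0.55357326 -0.01762049  0.04514334]
[ 0.55359086 -0.01760075  0.04520392]
[ 0.55359351 -0.01760131  0.04520502]
-180 0; -175 0; -170 0; -165 6; -160 26; -155 26; -150 27; -145 27; -140 22; -135 27; -130 26; -125 26; -120 27; -115 22; -110 26; -105 26; -100 23; -95 24; -90 26; -85 25; -80 23; -75 23; -70 25; -65 24; -60 24; -55 24; -50 21; -45 24; -40 22; -35 22; -30 21; -25 23; -20 23; -15 22; -10 4; -5 0; 0 0; 5 0; 10 0; 15 6; 20 20; 25 22; 30 22; 35 20; 40 24; 45 23; 50 21; 55 23; 60 24; 65 23; 70 23; 75 25; 80 23; 85 27; 90 22; 95 26; 100 23; 105 24; 110 24; 115 27; 120 25; 125 25; 130 25; 135 28; 140 24; 145 25; 150 26; 155 27; 160 25; 165 26; 170 8; 175 0;
```

View pics/wrist1.png

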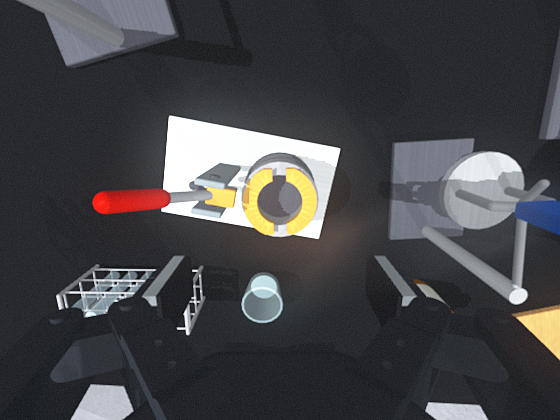

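The wrist view shows the ring at (280,203) with its slots at the top and bottom of the image, so slot yaw ≈ +5° world. The lid's yaw is about the same. The seat is at (0.5536, -0.0176). Next I'll go above the tab and refine its position.

```bash
python3 -m jog '[[-5,50,0,0,0,1,-1],[-5,50,0,0,0,1.4,-1],[0,50,0,0,0,0,-1],[0,50,0,0,0,0,-1],[0,35,0,0,0,0,-1],[0,0,0,0,0,0,-1]]' | head -3
python3 - <<'E'
from h import *
im,d,E,K=snap("wrist"); P=cloud(d,E,K); H,S,V=cv2.split(cv2.cvtColor(im,cv2.COLOR_RGB2HSV))
m=(H>105)&(H<128)&(S>130)&(V>60)&(P[...,2]>.18)&(P[...,2]<.27)
p=P[m]; print(m.sum(),np.percentile(p,[1,50,99],axis=0).round(4))
t=p[p[:,2]>.2465]; print(len(t),t.mean(0).round(4)); r=cv2.minAreaRect((t[:,:2]*1000).astype(np.float32)); print(r)
g=(S<60)&(P[...,2]>.14)&(P[...,2]<.18)&(abs(P[...,0]-.52)<.03)&(abs(P[...,1]-.215)<.04)
for s in(1,-1):
    a=P[g&(s*(P[...,1]-.215)>0)]; print(len(a),np.median(a,0).round(4) if len(a) else 0)
f=(S<60)&(abs(P[...,2]-.131)<.006)&(abs(P[...,0]-.52)<.06)&(abs(P[...,1]-.215)<.06); a=P[f]; print("flange",np.percentile(a,[1,99],axis=0).round(4))
g=(S<60)&(P[...,2]>.186)&(P[...,2]<.21)&(P[...,0]>.54)&(P[...,0]<.64)&(abs(P[...,1]-.22)<.03)
a=P[g]; print("hook fit",np.polyfit(a[:,0],a[:,1],1),a.mean(0))
E
```

```text
t: 2.52
position: [0.5188, 0.2192, 0.3213]
orientation: [[-0.993, -0.115, -0.0], [-0.115, 0.993, 0.0], [0.0, 0.0, -1.0]]
1356 [[0.51   0.1997 0.2094]
 [0.5145 0.2164 0.2492]
 [0.5274 0.2333 0.2514]]
874 [0.5189 0.2166 0.2498]
((519.3833618164062, 216.2696075439453), (15.837352752685547, 35.149169921875), 6.614467620849609)
76 [0.5117 0.2424 0.1616]
77 [0.5186 0.1899 0.1609]
flange [[0.4751 0.173  0.1302]
 [0.5497 0.2601 0.134 ]]
hook fit [0.1224846  0.15346839] [0.58867098 0.22557153 0.19900402]
```

```bash
python3 -m jog '[[0,-3,-40,0,0,0,-1],[0,0,-40,0,0,0,-1],[0,0,-27,0,0,0,-1],[0,0,0,0,0,0,-1],[0,0,0,0,0,0,1],[0,0,0,0,0,0,1],[0,0,0,0,0,0,1],[0,0,0,0,0,0,1],[0,0,0,0,0,0,1],[0,0,0,0,0,0,1]]' 80
```

```text
t: 3.82
position: [0.5212, 0.2143, 0.2158]
orientation: [[-0.994, -0.112, 0.003], [-0.112, 0.994, 0.001], [-0.003, 0.001, -1.0]]
wrist_force: [1.2, 1.3, 9.1]
grip_width: 0.0352
grip_force: 78.8
```

```bash
python3 -m jog '[[0,0,6,0,0,0,1],[0,0,10,0,0,0,1],[0,0,10,0,0,0,1],[0,0,9,0,0,0,1],[0,0,0,0,0,0,1]]'
```

```text
t: 4.45
position: [0.5205, 0.2139, 0.25]
orientation: [[-0.994, -0.111, 0.001], [-0.111, 0.994, 0.0], [-0.001, 0.0, -1.0]]
wrist_force: [0.3, -0.1, -7.2]
grip_width: 0.0354
grip_force: 80.1
```

```bash
python3 -m jog '[[-10,-1,0,0,0,0,1],[-15,-2,0,0,0,0,1],[-15,-2,0,0,0,0,1],[-20,-2,0,0,0,0,1],[-20,-2,0,0,0,0,1],[0,0,0,0,0,0,1]]'
```

```text
t: 5.2
position: [0.4381, 0.2047, 0.2497]
orientation: [[-0.994, -0.112, 0.0], [-0.112, 0.994, 0.0], [-0.0, 0.0, -1.0]]
wrist_force: [0.6, -0.4, -6.0]
grip_width: 0.0349
grip_force: 81.1
```

```bash
python3 -m jog '[[0,-25,15,0,0,0,1],[10,-30,10,0,0,-0.5,1],[20,-30,0,0,0,-1,1],[25,-30,0,0,0,0,1],[20,-30,0,0,0,0,1],[20,-30,0,0,0,0,1],[15,-30,0,0,0,0,1],[3,-18,0,0,0,0,1],[0,0,0,0,0,0,1],[0,0,0,0,0,0,1]]'
python3 - <<'E'
from h import *
for n in("wrist","side"):
    im,d,E,K=snap(n); P=cloud(d,E,K); H,S,V=cv2.split(cv2.cvtColor(im,cv2.COLOR_RGB2HSV))
    m=(H>105)&(H<128)&(S>130)&(V>60)&(P[...,2]>.2)&(P[...,2]<.35)&(abs(P[...,1])<.1)
    p=P[m]; print(n,m.sum(),np.percentile(p,[1,50,99],axis=0).round(4) if len(p) else 0)
save(load("side")[0],"side2.png"); 
a=cv2.resize(load("side")[0][120:330,200:420],None,fx=2.5,fy=2.5);save(a,"s2.png")
E
```

```text
t: 6.45
position: [0.5527, -0.0175, 0.2744]
orientation: [[-0.996, -0.086, -0.0], [-0.086, 0.996, 0.0], [0.0, 0.0, -1.0]]
wrist_force: [0.4, 0.3, -7.2]
grip_width: 0.0347
grip_force: 82.1
wrist 5382 [[ 5.427e-01 -3.440e-02  2.643e-01]
 [ 5.453e-01 -1.730e-02  3.056e-01]
 [ 5.593e-01 -5.000e-04  3.097e-01]]
side 192 [[ 0.5445 -0.0354  0.2609]
 [ 0.5468 -0.0151  0.2844]
 [ 0.5588  0.0011  0.3098]]
```

View pics/s2.png

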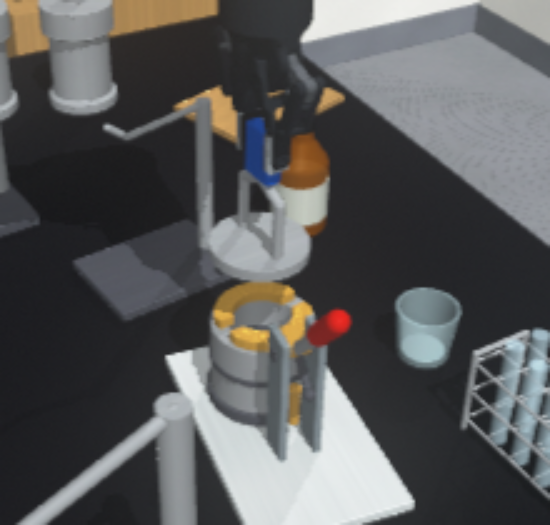

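The lid hangs level over the ring. At crop (260,245) it is centred above the ring at (262,310). I'll lower it now.

```bash
python3 -m jog '[[2,0,-25,0,0,0,1],[0,0,-20,0,0,0,1],[0,0,-6,0,0,0,1],[0,0,-4,0,0,0,1],[0,0,-4,0,0,0,1],[0,0,0,0,0,0,1]]'
```

```text
t: 7.3
position: [0.5552, -0.0181, 0.2154]
orientation: [[-0.996, -0.085, 0.0], [-0.085, 0.996, -0.0], [-0.0, -0.0, -1.0]]
wrist_force: [0.3, 0.1, -6.8]
grip_width: 0.0348
grip_force: 82.2
```

```bash
python3 -m jog '[[0,0,-3,0,0,0,1],[0,0,-3,0,0,0,1],[0,0,-2,0,0,0,1],[0,0,0,0,0,0,1]]'
```

```text
t: 7.8
position: [0.5554, -0.0188, 0.2072]
orientation: [[-0.996, -0.085, 0.0], [-0.085, 0.996, -0.001], [-0.0, -0.001, -1.0]]
wrist_force: [1.5, -5.4, -4.9]
grip_width: 0.0351
grip_force: 82.1
```

```bash
python3 -m jog '[[0,1,-2,0,0,0,1],[0,0,-1,0,0,0,1],[0,0,-1,0,0,0,1],[0,0,0,0,0,0,1]]'
```

```text
t: 8.3
position: [0.5557, -0.0174, 0.2061]
orientation: [[-0.996, -0.085, 0.004], [-0.085, 0.996, -0.001], [-0.004, -0.002, -1.0]]
wrist_force: [-9.2, -0.1, 30.3]
grip_width: 0.035
grip_force: 87.1
```

```bash
python3 -m jog '[[-1.5,0,0,0,0,0,1],[0,0,0,0,0,0,1]]'
python3 -m jog '[[0,0,1,0,0,0,-1],[0,0,0,0,0,0,-1],[0,0,0,0,0,0,-1],[0,0,0,0,0,0,-1],[0,0,40,0,0,0,-1],[0,0,50,0,0,0,-1],[0,0,0,0,0,0,-1]]'|head -3
python3 - <<'E'
from h import *
for n in("wrist","side","scene"):
    im,d,E,K=snap(n); P=cloud(d,E,K); H,S,V=cv2.split(cv2.cvtColor(im,cv2.COLOR_RGB2HSV))
    m=(H>105)&(H<128)&(S>130)&(V>60)&(P[...,2]>.2-.02)&(P[...,2]<.35)&(abs(P[...,1])<.1)
    p=P[m]; print(n,m.sum(),np.percentile(p,[1,50,99],axis=0).round(4) if len(p) else 0)
    r=np.hypot(P[...,0]-.554,P[...,1]+.018); f=(S<60)&(r<.044)&(P[...,2]>.112)&(P[...,2]<.14); a=P[f]
    pl=np.linalg.lstsq(np.c_[a[:,:2]-[.554,-.018],np.ones(len(a))],a[:,2],rcond=None)[0]; print("flange",len(a),np.median(a[:,2]),pl.round(4))
im=load("wrist")[0]; b=load("side")[0][200:320,240:370]
save(np.hstack([cv2.resize(im,(400,300)),cv2.resize(b,(325,300))]),"w3.png")
E
```

```text
t: 8.55
position: [0.5551, -0.0175, 0.206]
orientation: [[-0.996, -0.085, 0.006], [-0.085, 0.996, -0.001], [-0.005, -0.002, -1.0]]
wrist_force: [-4.0, -0.4, 24.3]
grip_width: 0.0349
grip_force: 86.1
t: 9.43
position: [0.5548, -0.0173, 0.2974]
orientation: [[-0.996, -0.085, 0.005], [-0.085, 0.996, -0.001], [-0.005, -0.001, -1.0]]
wrist 1593 [[ 0.5445 -0.0334  0.198 ]
 [ 0.5481 -0.0166  0.2393]
 [ 0.5612  0.0007  0.2416]]
flange 3165 0.12243259625714986 [0.006  0.0017 0.1227]
side 294 [[ 0.5468 -0.0368  0.1905]
 [ 0.55   -0.0252  0.2221]
 [ 0.5634 -0.001   0.2417]]
flange 685 0.12247583659885619 [0.0294 0.0163 0.1228]
scene 278 [[ 0.5472 -0.034   0.1925]
 [ 0.5605 -0.0172  0.2271]
 [ 0.5644  0.0011  0.2442]]
flange 731 0.12399650559761155 [-0.0103  0.0206  0.1241]
```

View pics/w3.png

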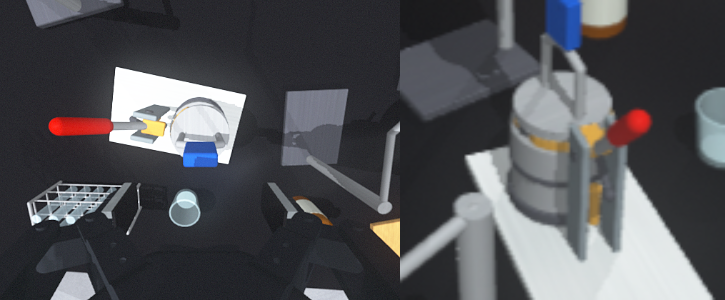

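The lid is home. Its flange top is at z 0.1225 (0.122 expected) and flat, and in the side crop it sits flush on the brass ring. Next I'll shut the fingers and go above the lever handle.

```bash
python3 -m jog '[[-2,-20,0,0,0,0,1],[-5,-40,0,0,0,0,1],[-5,-40,0,0,0,0,1],[-5,-34,0,0,0,0,1],[0,0,0,0,0,0,1],[0,0,-27,0,0,0,1],[0,0,-15,0,0,0,1],[0,0,-15,0,0,0,1],[0,0,0,0,0,0,1]]' 60
```

```text
t: 10.7
position: [0.5359, -0.1507, 0.2362]
orientation: [[-0.996, -0.086, -0.002], [-0.086, 0.996, 0.001], [0.002, 0.001, -1.0]]
wrist_force: [-0.2, -0.1, 0.6]
grip_width: -0.0004
grip_force: 0.0
```

```bash
python3 -m jog '[[1,-6,-12,0,0,0,1],[0,0,-12,0,0,0,1],[-1,-6,-9,0,0,0,1],[-1,-6,-9,0,0,0,1],[-1,-10,-15,0,0,0,1],[0,0,0,0,0,0,1]]'
```

```text
t: 11.45
position: [0.534, -0.1797, 0.1789]
orientation: [[-0.996, -0.084, -0.002], [-0.084, 0.996, 0.001], [0.002, 0.001, -1.0]]
wrist_force: [-0.5, 0.1, 0.1]
grip_width: 0.0002
grip_force: 0.3
```

Run:
```python
from h import *
a=snap("side")[0][150:330,230:420];b=snap("scene")[0][150:330,130:320]
save(np.hstack([cv2.resize(a,(399,378)),cv2.resize(b,(399,378))]),"lev.png")
```

```text
(no output)
```

View pics/lev.png

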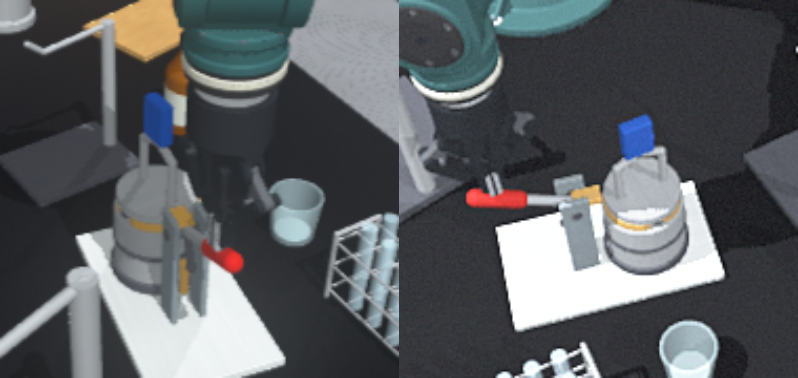

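The lever has turned part way, and the fingertip rests on the handle (right half, 490,188). The dog is at the flange edge. I'll continue down the arc.

```bash
python3 -m jog '[[0,-5,-12,0,0,0,1],[-1,-4,-10,0,0,0,1],[0,-3,-10,0,0,0,1],[0,-1,-10,0,0,0,1],[0,0,-8,0,0,0,1],[0,0,0,0,0,0,1]]'
```

```text
t: 12.3
position: [0.5331, -0.1919, 0.1294]
orientation: [[-0.996, -0.085, -0.001], [-0.085, 0.996, 0.001], [0.001, 0.001, -1.0]]
wrist_force: [0.2, 0.5, 0.4]
grip_width: 0.0002
grip_force: 0.0
```

```bash
python3 -m jog '[[0,0,-4,0,0,0,1],[0,0,-2,0,0,0,1],[0,0,0,0,0,0,1]]' | grep -E "pos|force"
python3 -m jog '[[0,-5,30,0,0,0,1],[0,-5,50,0,0,0,1],[0,0,50,0,0,0,1],[-40,0,20,0,0,0,1],[-50,0,0,0,0,0,1],[-50,0,0,0,0,0,1],[0,0,0,0,0,0,1],[0,0,0,0,0,0,1]]' | head -2
python3 - <<'E'
from h import *
for n in("side","scene"):
    im,d,E,K=snap(n); P=cloud(d,E,K); H,S,V=cv2.split(cv2.cvtColor(im,cv2.COLOR_RGB2HSV))
    m=((H<6)|(H>172))&(S>150)&(V>80)&(P[...,2]>.05)&(P[...,0]>.45)&(P[...,0]<.65)&(abs(P[...,1])<.3)
    p=P[m]; print(n,np.percentile(p,[2,50,98],axis=0).round(3).tolist())
    r=np.hypot(P[...,0]-.554,P[...,1]+.018); f=(S<60)&(r<.044)&(P[...,2]>.112)&(P[...,2]<.14); print("flange",np.median(P[f][:,2]))
a=load("side")[0][150:330,230:420];b=load("scene")[0][150:330,130:320]
save(np.hstack([cv2.resize(a,(399,378)),cv2.resize(b,(399,378))]),"end.png")
E
```

```text
position: [0.534, -0.1922, 0.1258]
wrist_force: [-5.2, 2.2, 18.8]
grip_force: 9.4
t: 13.68
position: [0.3941, -0.2023, 0.2745]
side [[0.525, -0.219, 0.114], [0.532, -0.192, 0.124], [0.542, -0.159, 0.13]]
flange 0.12242987849715292
scene [[0.528, -0.217, 0.114], [0.539, -0.187, 0.125], [0.546, -0.156, 0.132]]
flange 0.12399023101267304
```

View pics/end.png

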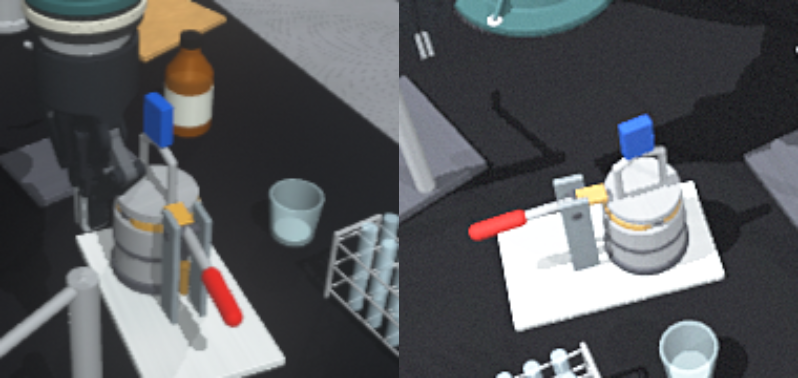

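The lever stays down with its dog over the flange edge, and the lid is flat.

```bash
python3 -m jog '[[30,40,30,0,0,0,1],[0,0,0,0,0,0,1],[0,0,0,0,0,0,1]]' && python3 -c "
from station import env
print(env.sign_off())"
```

```text
t: 14.15
position: [0.4241, -0.1621, 0.3037]
orientation: [[-0.996, -0.087, -0.001], [-0.087, 0.996, 0.0], [0.001, 0.0, -1.0]]
wrist_force: [-0.2, 0.4, -0.2]
grip_width: 0.0003
grip_force: 0.0
the job is handed in; nothing more can be done
None
```

The lid sits fully home and flat on the vessel, the clamp lever is snapped down and holding, and the job was handed in at about 14 s with the arm clear and the bottle, rack and beaker not touched.

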